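Pin the tipping cradle's shaft

TASK

Lock the mould-tipping cradle: stand the steel pin from the wooden block nose down in the guide hole on top of the bearing housing, then slowly push the lever away from the robot until you feel the pin drop into the hidden cross-hole and the lever stop. Push the pin fully home, its collar sitting on the housing, and let go. Force neither the lever nor the pin, and leave the cup, the plaster mould and the beaker where they stand.

Things in the scene. Friction and masses are not known exactly. Their poses are not given: they have to be found in the camera images.
- stand: Mould-tipping stand, fixed: steel base 150 (x) x 250 (y) x 8 mm; shaft along its y; at y +80 the bearing housing, a green block 62 x 50 mm, top at z 130; at y -58 a small bearing, 110 mm high; a shallow tray between them; at y -88 the lever. Origin: centre of the underside; at yaw 0 x points away from the robot, y to its left; turned by up to 0.25 rad.
- guide_mouth (a point): Centre of the guide hole in the housing's top face (stand y +80, z 130 mm). Upright hole, 14 mm wide, 3 mm chamfer, 30 mm deep to the shaft. The pin stands in it loosely on the shaft and drops 10 to 25 mm by itself when the cross-hole comes under it, held up by two spring balls; this locks the shaft to a few degrees. A push of up to 25 N on the grip then takes it home.
- shaft_axis (a point): Fixed point on the shaft's axis in the lever's plane (stand x 0, y -88, z 80 mm). Shaft 40 mm thick, horizontal, turns stiffly (0.1 N m), stays where left. Its 14.5 mm cross-hole, inside the housing, cannot be seen; it lies 0.35 to 0.55 rad of turn ahead of the start, towards the stand's +x. Over 15 N on the lever 60 mm above the axis, once locked, overloads the pin.
- lever_ball (a point): Centre of the black ball, 26 mm wide, on the lever's end, 100 mm from the axis; below it a 12 mm steel bar to a hub of 27 mm radius. Starts between 0.65 rad before upright (leaning to the stand's -x) and 0.05 beyond. Clamped on the shaft, with the tray, at an unknown angle: the hole is upright with the lever anywhere from 0.1 rad before upright to 0.4 rad beyond it (+x).
- pin_grip (a point): Middle of the pin's grip, on its axis. Steel pin, 130 g: shank 12 mm thick, 82 mm long, round nose; collar 26 mm wide, 4 mm thick; dark round grip 22 mm wide, 36 mm long. This point is 104 mm above the nose, 22 above the collar's underside, 18 below the top. z axis from nose to grip. Starts upright in the block, nose on the bench.
- pin_block: Wooden block 60 x 60 x 42 mm, fixed to the bench, with an upright 14 mm hole in which the pin stands. Origin: centre of its underside.
- sprig_mould_1: Bystander: white plaster block mould 50 x 62 x 26 mm, loose. Origin: centre of its underside.
- cup_test_b: Bystander: small terracotta cup, 62 mm wide, 53 mm high, loose. Origin: centre of its underside.
- beaker_slip: Bystander: white beaker 71 mm wide, 96 mm high, loose. Origin: centre of its underside.
Mind the look-alikes: they are no part of the job. There is more than one size of the part that bears pin_grip; the job needs the larger.

How it is judged:
At the end, for the whole second after the job is handed in: The pin is upright within 0.1 rad and at rest, on the guide hole's axis within 4 mm, its collar within 3.5 mm of the housing's top (distance between pin_grip and guide_mouth below 0.0255 m and horizontal distance between pin_grip and guide_mouth below 0.004 m and angle between pin_grip's own z axis and vertical below 0.1 rad and z of pin_grip in the frame of guide_mouth above 0 m and linear speed of pin below 0.01 m/s); the robot touches nothing.
It fails at once if the pin is wrenched or rammed: more than 150 N between the pin and the stand (shaft included) (contact force between pin and stand above 150 N).
It fails at once if the plaster mould is moved more than 20 mm (distance of sprig_mould_1 from where it was at the start of the episode above 0.02 m).
It fails at once if the cup is moved more than 20 mm (distance of cup_test_b from where it was at the start of the episode above 0.02 m).
It fails at once if the beaker is moved more than 20 mm (distance of beaker_slip from where it was at the start of the episode above 0.02 m).
It also fails if it takes over 61 s, if anything falls off the work surface, if the arm or the gripper's body presses on something with over 40 N, if the wrist force passes 120 N, or if a joint passes its speed limit or range.

ROBOT

A 6-joint arm with a two-finger parallel gripper is mounted at the origin on a cart in front of the work surface, level with it; the furniture and walls round the work are solid. World frame = base frame: x ahead of the robot, y to its left, z up, the work surface at z = 0. Lengths are in m, angles in rad, forces in N, time in s.
With the tool pointing down it reaches from about 0.275 to 0.75 m from the base axis. Payload 10.2 kg.
Tool frame: the origin (TCP) lies on the centre line of the jaws, within the pads' length; the fingertips stand 25 mm ahead of it and the grasp point (between the pads) lies 6 mm ahead of it; z points along the fingers, y is the direction in which the jaws open and shut (so a half turn about z gives the same grasp; the last joint's range is limited). The gripper opens to 85 mm and grips with 20 to 120 N. Pads are 22 mm wide; open, the fingers measure 114 mm over their backs; the gripper's body (76 mm by 85 mm) begins 54 mm behind the grasp point. The pads swing forward as they close: fully open they stand 13 mm farther back than shut.
Start: joints at [-1.567, 0.313, 1.498, -0, 1.331, -0.223], TCP at [0.118, -0.512, 0.256] pointing down, gripper open.
Joint ranges: [-2.94, 2.94], [-0.97, 2.17], [0.19, 2.56], [-1.23, 4.37], [0.02, 3.11], [-2.88, 2.88]. Speed limits (rad/s): [2.39, 2.39, 3.01, 3.14, 3.14, 3.14].

INTERFACE

Orientations are given as a rotation vector (axis times angle).
In Python, from plant import arm, set_gripper, status, grab_frame, camera_model, workorder, nets gives the robot as it stands. Calls block until the motion is done:
- arm.movep(position, orientation): joint-space move of the TCP to a pose.
- arm.servo_line(position, orientation=None, max_speed=0.15): straight line of the TCP; orientation=None keeps the orientation; max_speed is the mean speed in m/s.
- arm.set_joints(angles): joint-space move.
- set_gripper(opening): finger opening in m; the grip force is fixed at half the most; returns when the fingers have stopped.
- arm.wait(seconds).
- arm.inverse_kinematics(position, orientation): joint angles nearest the present ones, or None.
- status.observe(): the state.
- grab_frame(name): name is "side" or "top" or "wrist"; returns (picture, depth): 420x560x3 uint8, red, green, blue; 420x560 float32, m along the optical axis (not along the pixel's ray), 0 where there is no reading.
- camera_model(name): a dict with "camera_matrix" (3x3 intrinsics, pixels), "k1" (the pictures are not rectified: a ray, as slopes to the right and down, at radius r is drawn at 1 + k1 r^2 times it, then the intrinsics apply), "R" (3x3) and "t" (3): a world point X has camera coordinates R X + t. Camera axes: x right, y down, z forward; pixel columns grow to the right and rows downward; lengths in m; the calibration is good to about 2 mm. A picture is of the moment at which its call begins: read the wrist's pose just before it. camera_model takes no time and is no camera call; for the wrist camera it gives the pose at the moment of the call.
A pose or a line that the arm cannot do raises arm.IKError and nothing moves.
- workorder.finish_job(): hands the job in, once; it reports no verdict.
Trained networks look in the newest picture that a camera, given by its name, has taken for a name from the list of things; names that differ only in an ending like _2 or _b are one class to them, and where a whole thing is asked for, a point or a joint stands for the part that bears it (a point fixed in the world has none). Each returns a list of dicts, best first, with "p" (0 to 1); they miss things now and then, are a little off and sometimes report something else, mostly with a low value. They report only what shows in the picture. A call takes as long as a camera call. They do not tell look-alikes from the thing itself.
- nets.outline_of(camera, label): "mask" (420x560 bool, what is visible of it) and "position" ([column, row] in pixels, amid what is visible of it).
The state is a dict: "time_s": time; "qpos": joint angles; "joint_velocities": joint speeds; "tau": joint torques, N m; "eef_pos": TCP position; "eef_rot": TCP orientation; "contact_force": force on the tool from outside, world axes, zero at the start; "wrist_torque": the same for the moment, N m; "finger_gap": finger opening in m.
Only numpy, scipy, OpenCV 4.12 (cv2) and the standard library are available. Lean on these libraries where they do the work, as an engineer would, in place of code of your own. Each camera call takes 0.05 s, during which the arm holds its last target.

## Working session

There is one attempt and no reset: what is moved stays moved. The work goes in short steps, each a Python script; the robot and the scene stay as the last script left them, time stands still between calls to the robot, and variables do not carry over. Pictures are saved under pics/ and viewed, and the job is handed in when it is done.

```bash
ls; mkdir -p pics
cat > h.py <<'E'
import numpy as np, cv2
from plant import arm, set_gripper, status, grab_frame, camera_model, workorder, nets
from scipy.spatial.transform import Rotation as Rot
def save(im,n): cv2.imwrite('pics/'+n+'.png',im[...,::-1])
def unproj(cm,c,r,d):
    K=np.array(cm['camera_matrix']);k1=cm['k1']
    x=(c-K[0,2])/K[0,0];y=(r-K[1,2])/K[1,1]
    u,v=np.array(x,float),np.array(y,float)
    for _ in range(20):
        s=1+k1*(u*u+v*v);u=x/s;v=y/s
    p=np.stack([u*d,v*d,d*np.ones_like(u)],-1)
    return (p-np.array(cm['t']))@np.array(cm['R'])
def proj(cm,X):
    K=np.array(cm['camera_matrix']);p=np.array(cm['R'])@np.array(X)+np.array(cm['t'])
    u,v=p[:2]/p[2];s=1+cm['k1']*(u*u+v*v)
    return K[0,0]*u*s+K[0,2],K[1,1]*v*s+K[1,2]
def cloud(cm,d):
    r,c=np.mgrid[0:420,0:560]
    return unproj(cm,c,r,d)
E
python3 - <<'E'
from h import *
print(status.observe())
for n in ['side','top','wrist']:
    cm=camera_model(n); im,d=grab_frame(n); save(im,n+'0'); np.savez('pics/'+n+'0.npz',im=im,d=d,**{k:np.array(v) for k,v in cm.items() if k in('camera_matrix','k1','R','t')})
    print(n,cm['camera_matrix'],cm['k1'],cm['R'],cm['t'])
    for l in ['stand','pin_grip','pin_block','lever_ball','sprig_mould_1','cup_test_b','beaker_slip']:
        if n=='wrist': continue
        print(n,l,[(round(o['p'],2),np.round(o['position']),int(o['mask'].sum())) for o in nets.outline_of(n,l)])
E
```

```text
pics
{'time_s': 0.0, 'qpos': array([-1.56742287e+00,  3.13483534e-01,  1.49842097e+00,  2.08202140e-05,
        1.33101258e+00, -2.23409112e-01]), 'joint_velocities': array([ 1.37829539e-04,  1.36880279e-04, -3.16365605e-04,  3.18603917e-04,
       -1.16934678e-05,  1.11888759e-03]), 'tau': array([ 8.45993291e-04, -4.12260425e+01, -2.59734535e+01, -1.82917806e-04,
        4.11290734e-03, -4.35501661e-06]), 'eef_pos': array([ 0.11803029, -0.51133471,  0.25572396]), 'eef_rot': array([-3.12011275e+00, -3.55309905e-01, -2.59882905e-04]), 'contact_force': array([ 0.7007759 ,  0.10814512, -0.5158255 ]), 'wrist_torque': array([-0.0119064 , -0.05642395,  0.06889404]), 'finger_gap': 0.08521835247704108}
side [[425.04426707   0.         284.56513495]
 [  0.         425.04426707 207.0515455 ]
 [  0.           0.           1.        ]] -0.03999101259723151 [[-0.91206735 -0.40946239  0.02176469]
 [-0.2330078   0.47388035 -0.84920244]
 [ 0.3374026  -0.77960116 -0.52761872]] [0.4590954  0.30225534 0.71749998]
side stand [(0.93, array([336., 217.]), 4565), (0.59, array([295., 296.]), 386)]
side pin_
[... 869 characters left out ...]
 array([348., 242.]), 978)]
top sprig_mould_1 [(0.85, array([198., 228.]), 508), (0.67, array([332., 248.]), 5345), (0.23, array([346., 240.]), 938)]
top cup_test_b [(0.94, array([282., 167.]), 443), (0.67, array([197., 227.]), 491), (0.31, array([332., 247.]), 5550)]
top beaker_slip [(0.71, array([359., 164.]), 701), (0.19, array([333., 247.]), 5562)]
wrist [[290.48679225   0.         277.13125791]
 [  0.         290.48679225 206.00345225]
 [  0.           0.           1.        ]] -0.04269493378391751 [[ 2.25129262e-01 -9.74328847e-01  3.37774166e-04]
 [-9.28011963e-01 -2.14321602e-01  3.04729466e-01]
 [-2.96834316e-01 -6.89169782e-02 -9.52438890e-01]] [-0.52600141 -0.03981583  0.37976708]
```

View pics/side0.png

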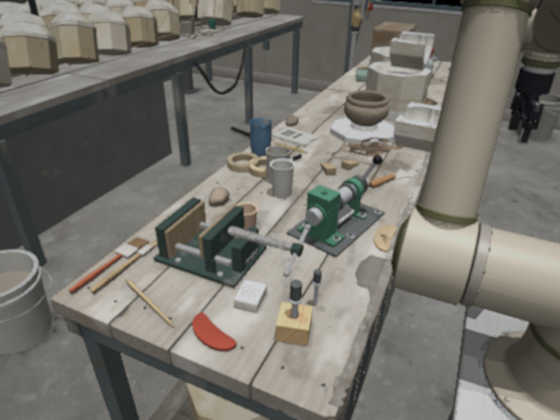

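View pics/top0.png

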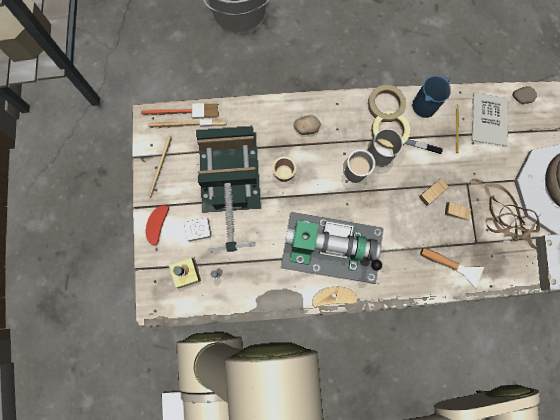

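View pics/wrist0.png

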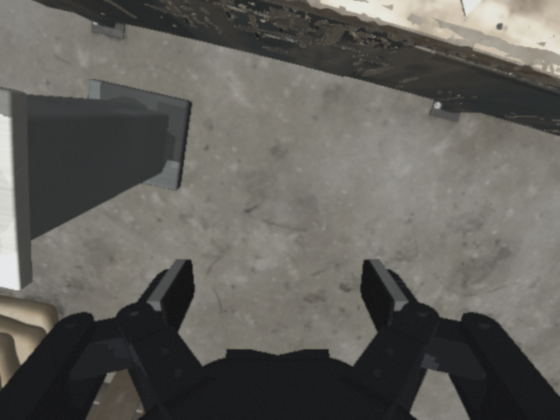

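Run:
```python
from h import *
out=[]
D={}
for n,(c0,r0,w,h) in {'top':(160,200,240,100),'side':(220,150,190,200)}.items():
    z=np.load(f'pics/{n}0.npz'); im=z['im']; D[n]=z
    cr=im[r0:r0+h,c0:c0+w]; s=min(800//w,600//h)
    save(cv2.resize(cr,None,fx=s,fy=s,interpolation=cv2.INTER_CUBIC),n+'0z')
for n,pts in {'top':[(180,270),(215,273),(182,280),(304,237),(376,265),(195,229),(284,165),(358,160)],'side':[(295,288),(318,275),(322,190),(377,160),(340,270),(316,195)]}.items():
    z=D[n]; P=cloud(z,z['d'])
    for c,r in pts: print(n,c,r,np.round(P[r,c],3))
# housing top from clouds
z=D['top'];P=cloud(z,z['d']);im=z['im'].astype(int)
g=(im[...,1]>im[...,0]+25)&(im[...,1]>im[...,2]+10)
for lo,hi in [(0.12,0.14),(0.1,.12)]:
    m=g&(P[...,2]>lo)&(P[...,2]<hi); m[:200]=0;
    print(lo,m.sum(),P[m].mean(0) if m.any() else None, np.percentile(P[m],[2,98],axis=0) if m.any() else None)
```

```text
top 180 270 [0.449 0.069 0.123]
top 215 273 [ 0.439 -0.01   0.09 ]
top 182 280 [0.431 0.08  0.043]
top 304 237 [ 0.509 -0.231  0.102]
top 376 265 [ 0.423 -0.38   0.184]
top 195 229 [0.561 0.044 0.026]
top 284 165 [ 0.722 -0.201  0.004]
top 358 160 [ 0.705 -0.392  0.061]
side 295 288 [0.447 0.089 0.117]
side 318 275 [0.434 0.003 0.085]
side 322 190 [ 0.515 -0.237  0.13 ]
side 377 160 [ 0.42  -0.367  0.174]
side 340 270 [ 0.423 -0.127  0.002]
side 316 195 [ 0.52  -0.209  0.13 ]
0.12 533 [ 0.50881099 -0.23131565  0.12994162] [[ 0.47806359 -0.25808235  0.12592445]
 [ 0.54022145 -0.20462382  0.13456845]]
0.1 177 [ 0.47890289 -0.34258241  0.10684486] [[ 0.4519511  -0.37667606  0.10039345]
 [ 0.52183413 -0.20349459  0.11289155]]
```

View pics/top0z.png

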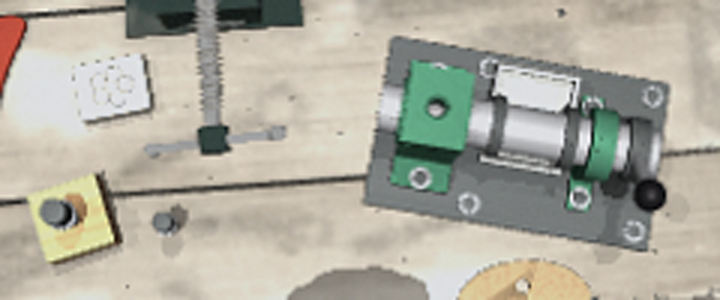

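View pics/side0z.png

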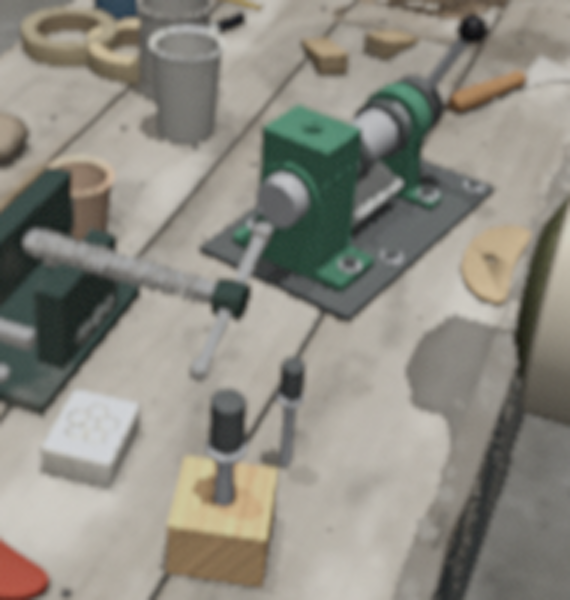

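Run:
```python
from h import *
z=np.load('pics/wrist0.npz'); s=status.observe()
Rt=Rot.from_rotvec(s['eef_rot']).as_matrix()
C=-z['R'].T@z['t']; print('cam in tool',Rt.T@(C-s['eef_pos']),'axes in tool (cols x,y,z cam)\n',np.round(Rt.T@z['R'].T,3)); print('tool axes',np.round(Rt,3))
for n in['top','side']:
    d=np.load(f'pics/{n}0.npz');P=cloud(d,d['d']);im=d['im'].astype(int)
    # pin top / grip
    m=(P[...,2]>.118)&(P[...,2]<.128)&(abs(P[...,0]-.447)<.03)&(abs(P[...,1]-.075)<.03)
    print(n,'pin top',m.sum(),P[m].mean(0),P[m].min(0),P[m].max(0))
    m=(P[...,2]>.075)&(P[...,2]<.1)&(abs(P[...,0]-.437)<.03)&(abs(P[...,1])<.03)
    print(n,'small',m.sum(),P[m].mean(0),P[m].min(0),P[m].max(0))
    m=(P[...,2]>.1255)&(P[...,2]<.136)&(P[...,0]>.46)&(P[...,0]<.56)&(P[...,1]>-.28)&(P[...,1]<-.18)&(im[...,1]>im[...,0]+15)
    pts=P[m][:,:2].astype(np.float32); rr=cv2.minAreaRect(pts); print(n,'housing',m.sum(),pts.mean(0),rr,P[m][:,2].mean())
    m=(P[...,2]>.14)&(im.sum(2)<150)&(P[...,0]>.38)&(P[...,0]<.48)&(P[...,1]>-.42)&(P[...,1]<-.33)
    print(n,'ball',m.sum(),P[m].mean(0),P[m].min(0),P[m].max(0))
    m=(P[...,2]>.038)&(P[...,2]<.046)&(abs(P[...,0]-.44)<.05)&(abs(P[...,1]-.075)<.05)
    print(n,'block',m.sum(),cv2.minAreaRect(P[m][:,:2].astype(np.float32)))
```

```text
cam in tool [ 0.07793702  0.00084625 -0.11770677] axes in tool (cols x,y,z cam)
 [[ 0.    -0.952 -0.305]
 [ 1.     0.     0.   ]
 [-0.    -0.305  0.952]]
tool axes [[ 0.974  0.225  0.   ]
 [ 0.225 -0.974 -0.   ]
 [ 0.     0.    -1.   ]]
top pin top 65 [0.45045301 0.07650675 0.1220975 ] [0.44037204 0.06684619 0.11823885] [0.45996987 0.08633504 0.12628931]
top small 39 [ 0.43635581 -0.0069247   0.08820686] [ 0.42953523 -0.01348604  0.07517618] [0.44427538 0.00049754 0.0930158 ]
top housing 529 [ 0.50869864 -0.23126023] ((0.5093091726303101, -0.2315654307603836), (0.050274234265089035, 0.06311142444610596), 75.80667114257812) 0.1299554534370325
top ball 78 [ 0.42403861 -0.38185926  0.17784429] [ 0.41207026 -0.39439444  0.16744016] [ 0.4352645  -0.37259512  0.18535571]
top block 406 ((0.4505610764026642, 0.07713089883327484), (0.06079484522342682, 0.06115366145968437), 15.045588493347168)
side pin top 101 [0.44819632 0.08239859 0.12210016] [0.43797194 0.07176117 0.11803119] [0.4591602  0.09180792 0.12491349]
side small 89 [0.43607684 0.00120961 0.08592118] [ 0.42898223 -0.00870396  0.07522752] [0.44490355 0.00723492 0.09338551]
side housing 307 [ 0.50733095 -0.22554243] ((0.5075931549072266, -0.2274567037820816), (0.05391082540154457, 0.0637434720993042), 77.95013427734375) 0.12879898783005558
side ball 42 [ 0.42065278 -0.37058815  0.17098753] [ 0.41127195 -0.37552839  0.16392809] [ 0.42924932 -0.36630629  0.17764994]
side block 762 ((0.44887575507164, 0.0810125544667244), (0.06052221357822418, 0.06200820207595825), 14.031113624572754)
```

```bash
cat >> h.py <<'E'
def down(a):  # tool x axis at world angle a, z down
    x=np.array([np.cos(a),np.sin(a),0]);z=np.array([0,0,-1.]);y=np.cross(z,x)
    return Rot.from_matrix(np.stack([x,y,z],1)).as_rotvec()
def wshot(n):
    cm=camera_model('wrist'); im,d=grab_frame('wrist'); save(im,n); np.savez('pics/'+n+'.npz',im=im,d=d,**{k:np.array(v) for k,v in cm.items() if k in('camera_matrix','k1','R','t')})
    return cm,im,d
E
python3 - <<'E'
from h import *
A=np.pi/2-0.245
o=down(A)
print(arm.inverse_kinematics([.509,-.2315,.255],o))
arm.movep([.509,-.2315,.255],o)
s=status.observe();print(s['time_s'],s['eef_pos'],s['eef_rot'],s['contact_force'],s['qpos'])
cm,im,d=wshot('w1')
arm.movep([.449,.078,.24],o)
s=status.observe();print(s['time_s'],s['eef_pos'],s['contact_force'],s['qpos'])
cm,im,d=wshot('w2')
E
```

```text
[-6.36365103e-01  3.89435872e-01  1.39406929e+00 -4.44089210e-16
  1.35808749e+00 -3.91365103e-01]
2.6 [ 0.50862191 -0.23234103  0.25499213] [ 2.47772375e+00  1.93130469e+00 -2.85061174e-04] [-1.07453695 -0.26362974  0.38823186] [-6.37928808e-01  3.89455087e-01  1.39406237e+00 -2.02923981e-04
  1.35803916e+00 -3.91279678e-01]
3.85 [0.44952975 0.07717297 0.2400743 ] [0.98652392 0.34178509 0.29844767] [-8.77117902e-02  1.74906155e-01  1.71882037e+00 -2.06901997e-04
  1.24747834e+00  1.58377799e-01]
```

View pics/w1.png

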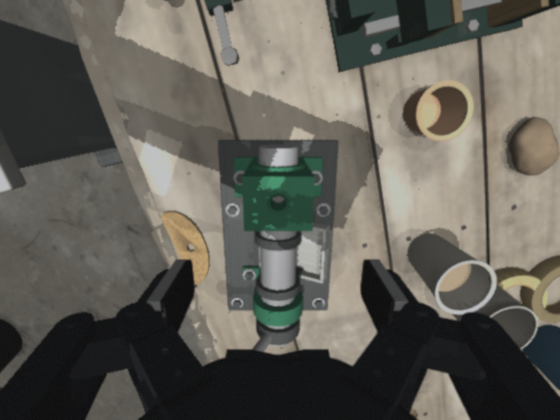

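View pics/w2.png

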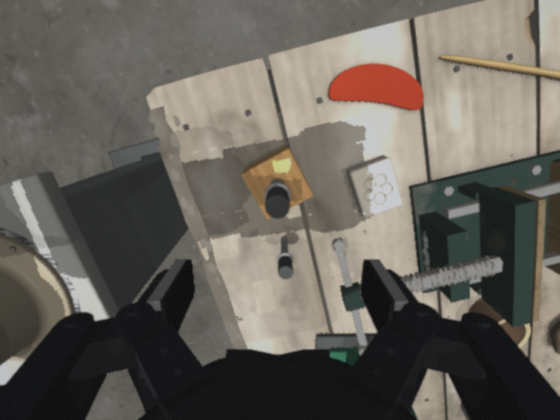

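Run:
```python
from h import *
def crop(n,c0,r0,w,h):
    im=cv2.imread(f'pics/{n}.png')[r0:r0+h,c0:c0+w]; s=min(800//w,600//h); cv2.imwrite(f'pics/{n}z.png',cv2.resize(im,None,fx=s,fy=s,interpolation=cv2.INTER_CUBIC))
crop('w1',215,135,130,100); crop('w2',225,135,130,150)
z=np.load('pics/w1.npz');P=cloud(z,z['d']);im=z['im'].astype(int)
m=(abs(P[...,2]-.13)<.006)&(im[...,1]>im[...,0]+12)&(abs(P[...,0]-.509)<.06)&(abs(P[...,1]+.23)<.06)
print(m.sum(),P[m][:,2].mean(),cv2.minAreaRect(P[m][:,:2].astype(np.float32)))
# hole: pixels in top region darker/deeper
r,c=np.nonzero(m); mm=np.zeros_like(m); mm[190:215,265:295]=1
h=mm&(P[...,2]<.122); print('hole px',h.sum(),[x.mean() for x in np.nonzero(h)])
g=im.sum(2); print(g[190:216:2,264:294:2])
cm={k:z[k] for k in z.files}
print('center px of rect proj')
z=np.load('pics/w2.npz');P=cloud(z,z['d'])
m=(abs(P[...,2]-.122)<.004)&(abs(P[...,0]-.449)<.04)&(abs(P[...,1]-.078)<.04)
print('pin top',m.sum(),P[m].mean(0),cv2.minEnclosingCircle(P[m][:,:2].astype(np.float32)), [x.mean() for x in np.nonzero(m)])
m=(abs(P[...,2]-.09)<.007)&(abs(P[...,0]-.436)<.04)&(abs(P[...,1]-.0)<.04)
print('small',m.sum(),P[m].mean(0),cv2.minEnclosingCircle(P[m][:,:2].astype(np.float32)))
```

```text
3729 0.1300602935637472 ((0.5102106928825378, -0.23148652911186218), (0.04986774921417236, 0.06212162226438522), 75.94427490234375)
hole px 153 [np.float64(202.7516339869281), np.float64(278.1503267973856)]
[[195 182 188 197 210 189 178 200 198 187 192 198 201 202 205]
 [161 159 164 166 167 162 162 165 164 163 166 178 196 201 203]
 [163 161 160 161 156 141 137 132 137 144 154 167 185 200 201]
 [165 175 181 152 136 162 185 202 195 152 134 152 164 175 197]
 [164 180 169 135 176 239 238 251 253 228 157 136 160 162 168]
 [163 164 140 126 143 214 241 248 248 208 125 131 143 161 162]
 [164 151 139 114  99 127 172 188 163 123 107 125 149 180 183]
 [164 154 142 120 103 103 102 107 112 106 102 127 154 186 191]
 [161 157 147 138 111 105 104 109 110 107 109 138 144 166 177]
 [160 162 148 147 126 106 106 110 112 109 129 148 153 160 163]
 [161 160 156 151 153 136 126 122 127 140 151 150 156 157 161]
 [163 163 165 159 155 154 153 153 153 156 150 160 160 160 164]
 [164 157 161 163 161 160 155 151 161 154 157 159 163 167 160]]
center px of rect proj
pin top 481 [0.45049446 0.07823253 0.12186913] ((0.4505632221698761, 0.07768344134092331), 0.010931910015642643) [np.float64(206.40748440748442), np.float64(277.3970893970894)]
small 200 [ 0.43896602 -0.00255008  0.08930614] ((0.4388025403022766, -0.0037509375251829624), 0.008410612121224403)
```

View pics/w1z.png

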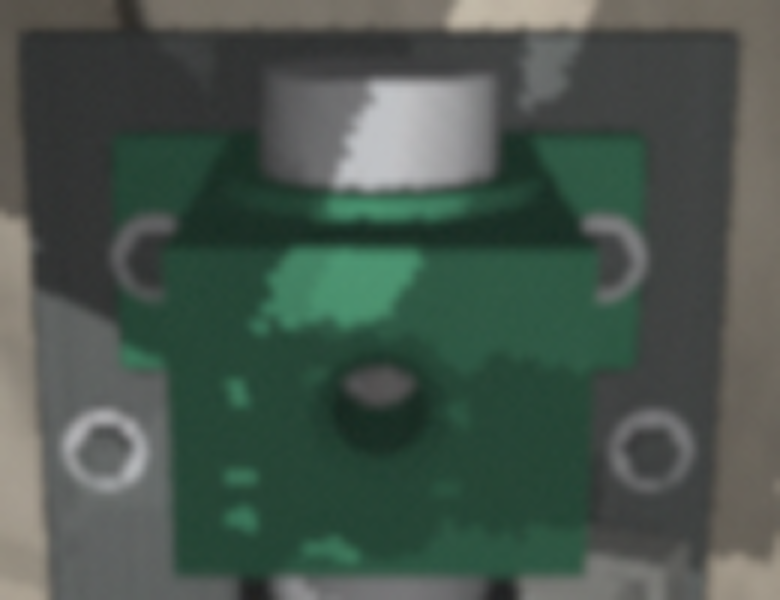

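View pics/w2z.png

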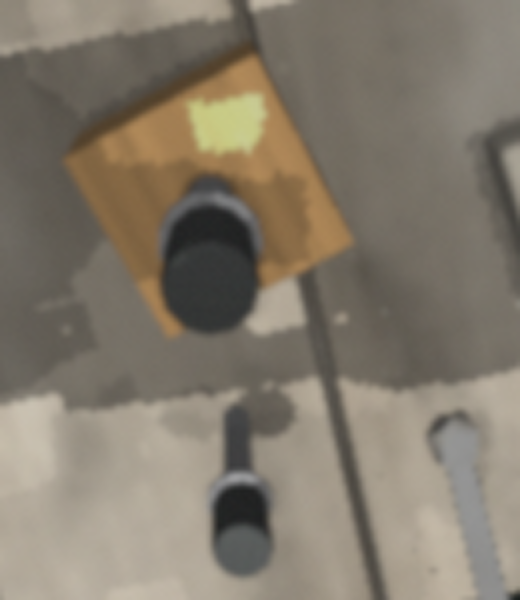

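```bash
cat >> h.py <<'E'
A=np.pi/2-0.245
def st(tag=''):
    s=status.observe();print(tag,round(s['time_s'],2),np.round(s['eef_pos'],4),'F',np.round(s['contact_force'],2),'gap',round(s['finger_gap'],4),flush=True);return s
E
python3 - <<'E'
from h import *
o=down(A)
arm.servo_line([.4505,.0780,.115],o,max_speed=.12); s=st('at pin')
set_gripper(0.015); st('grip')
arm.servo_line([.4505,.0780,.275],o,max_speed=.2); st('up')
wshot('w3')
E
```

```text
at pin 5.09 [0.4508 0.0779 0.1156] F [-0.18  0.97 -0.53] gap 0.0853
grip 5.7 [0.4508 0.078  0.1152] F [ 1.03 -0.9   1.89] gap 0.0205
up 6.65 [0.45   0.0781 0.2738] F [-0.69  0.26 -1.03] gap 0.0204
```

View pics/w3.png

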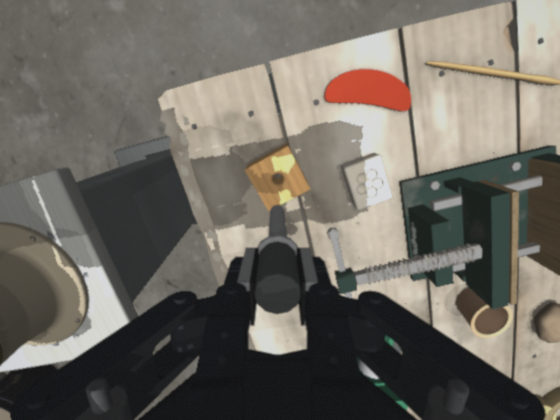

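Run:
```python
from h import *
z=np.load('pics/w3.npz');P=cloud(z,z['d']);cm={k:z[k] for k in z.files}
im=cv2.imread('pics/w3.png')[195:325,220:340]; cv2.imwrite('pics/w3z.png',cv2.resize(im,None,fx=5,fy=4.6,interpolation=cv2.INTER_CUBIC))
T=np.array([.45,.0781,.2738])
m=(z['d']>0)&(abs(P[...,0]-.45)<.03)&(abs(P[...,1]-.078)<.03)&(P[...,2]>.15)
for lo in np.arange(.155,.29,.01):
    k=m&(P[...,2]>=lo)&(P[...,2]<lo+.01)&(abs(P[...,0]-.45)<.015)
    if k.sum()>3:
        c=np.nonzero(k); print(round(lo,3),k.sum(),P[k].mean(0).round(4),P[k].max(0).round(4),P[k].min(0).round(4),c[1].mean().round(1),c[0].mean().round(1))
print(proj(cm,[.45,.0781,.159]),proj(cm,[.45,.0781,.281]),proj(cm,[.45,.0781,.2]))
```

```text
0.155 10 [0.4524 0.0816 0.1643] [0.4559 0.0834 0.165 ] [0.4468 0.0778 0.1628] 278.8 206.5
0.165 54 [0.4509 0.0819 0.1704] [0.4559 0.0836 0.1745] [0.4446 0.078  0.1652] 276.8 208.9
0.175 59 [0.4511 0.0822 0.1802] [0.4559 0.0837 0.1848] [0.4451 0.0782 0.1752] 277.0 212.5
0.185 70 [0.4513 0.0818 0.1902] [0.4562 0.0836 0.1949] [0.4454 0.0771 0.185 ] 277.4 217.3
0.195 75 [0.4512 0.0822 0.2   ] [0.4563 0.0837 0.2047] [0.4448 0.0791 0.195 ] 277.0 221.6
0.205 87 [0.4514 0.0825 0.2105] [0.4563 0.0845 0.215 ] [0.4452 0.0773 0.205 ] 277.2 226.7
0.215 88 [0.4517 0.0829 0.2197] [0.4564 0.0843 0.225 ] [0.4458 0.0783 0.2154] 277.4 231.4
0.235 280 [0.4531 0.0871 0.2437] [0.4628 0.091  0.245 ] [0.4411 0.0766 0.2399] 278.0 240.7
0.245 336 [0.4517 0.0867 0.2508] [0.465  0.0923 0.255 ] [0.437  0.0777 0.245 ] 275.7 247.6
0.255 529 [0.4506 0.0873 0.2602] [0.465  0.0924 0.2649] [0.4365 0.0779 0.255 ] 273.0 255.2
0.265 682 [0.4506 0.087  0.2702] [0.465  0.0924 0.275 ] [0.4366 0.065  0.265 ] 272.8 265.8
0.275 2103 [0.4504 0.0807 0.28  ] [0.465  0.0923 0.285 ] [0.4364 0.0642 0.275 ] 275.5 288.9
0.285 802 [0.4475 0.0815 0.2886] [0.465  0.0953 0.295 ] [0.4351 0.0632 0.285 ] 268.0 300.3
(np.float64(276.95814734277246), np.float64(209.01237711280987)) (np.float64(276.12142634246817), np.float64(295.3342331718)) (np.float64(276.78149906806016), np.float64(227.2271972302671))
```

View pics/w3z.png

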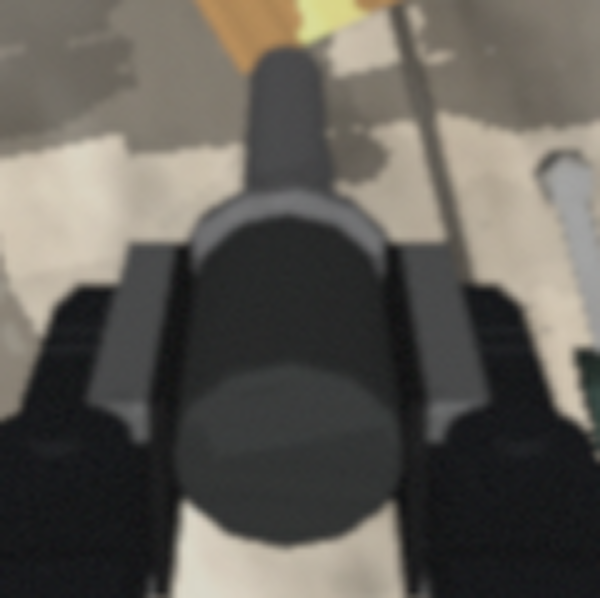

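Run:
```python
from h import *
z=np.load('pics/w1.npz');cm={k:z[k] for k in z.files}
print('rect centre px',proj(cm,[.5102,-.2315,.13]),'hole seen (278.2,202.5)')
o=down(A); G=np.array([.5102,-.2315])
arm.movep([G[0],G[1],.275],o); arm.wait(.15); st('hover')
cm,im,d=wshot('w4')
cv2.imwrite('pics/w4z.png',cv2.resize(im[150:320,200:360,::-1],None,fx=3.5,fy=3.5,interpolation=cv2.INTER_CUBIC))
print(proj(cm,[G[0],G[1],.13]))
```

```text
rect centre px (np.float64(278.22530286131), np.float64(204.145076104196)) hole seen (278.2,202.5)
hover 8.05 [ 0.5105 -0.2303  0.2753] F [-0.14 -0.53 -1.28] gap 0.0205
(np.float64(276.6975591928503), np.float64(200.22070590255382))
```

View pics/w4z.png

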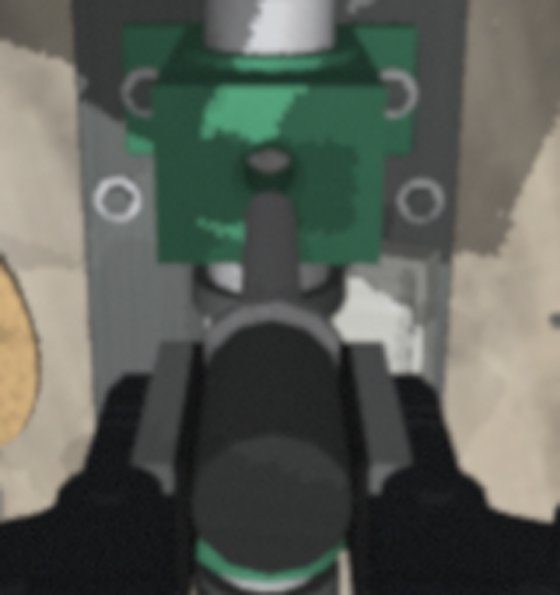

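Run:
```python
from h import *
o=down(A); G=np.array([.5102,-.2315])
arm.servo_line([G[0],G[1],.250],o,max_speed=.08); arm.wait(.1); s=st('n135'); f0=s['contact_force']
for z in [.244,.239,.234,.229,.224,.220,.218,.2165]:
    arm.servo_line([G[0],G[1],z],o,max_speed=.04); s=st(str(z)); f=s['contact_force']-f0
    if f[2]>8 or np.hypot(*f[:2])>10: print('contact stop',f); break
wshot('w5')
im,d=grab_frame('side'); save(cv2.resize(im[100:300,250:450],None,fx=3,fy=3),'side5')
```

```text
n135 8.67 [ 0.5104 -0.2316  0.2506] F [ 0.29 -0.36 -1.12] gap 0.0208
0.244 8.97 [ 0.5101 -0.2314  0.2437] F [-0.45 -0.44 -0.36] gap 0.0207
0.239 9.24 [ 0.5101 -0.2314  0.2387] F [ 0.05  0.1  -1.69] gap 0.0204
0.234 9.52 [ 0.5101 -0.2314  0.2337] F [-0.23  0.59 -0.28] gap 0.0203
0.229 9.79 [ 0.5101 -0.2314  0.2287] F [ 0.    0.48 -0.65] gap 0.0202
0.224 10.07 [ 0.5101 -0.2314  0.2237] F [ 0.06 -0.81 -1.16] gap 0.0206
0.22 10.32 [ 0.5101 -0.2314  0.2197] F [-0.12  0.5  -1.48] gap 0.0203
0.218 10.57 [ 0.5102 -0.2315  0.2179] F [ 0.06 -0.05 -1.02] gap 0.0201
0.2165 10.82 [ 0.5102 -0.2315  0.2164] F [-0.81  0.18 -1.15] gap 0.0202
```

View pics/side5.png

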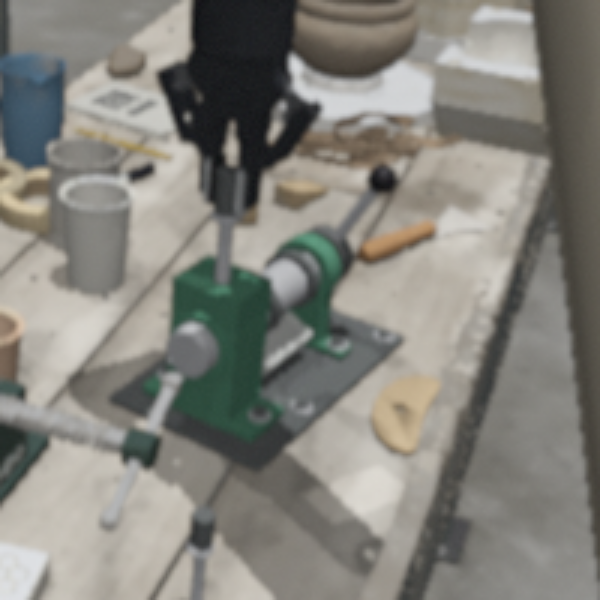

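View pics/w5.png

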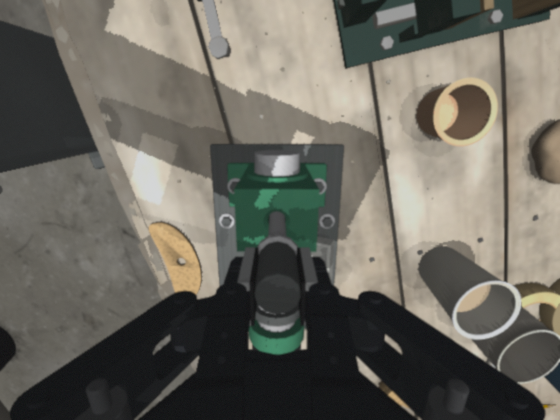

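Run:
```python
from h import *
o=down(A); G=np.array([.5102,-.2315])
yv=np.array([np.sin(.245),np.cos(.245)]);xv=np.array([np.cos(.245),-np.sin(.245)]);L=G-.168*yv
set_gripper(0.06); st('rel')
arm.servo_line([G[0],G[1],.295],o,max_speed=.15); st('up')
wshot('w6')
im,d=grab_frame('side'); cm=camera_model('side');P=cloud(cm,d)
m=(abs(P[...,0]-G[0])<.03)&(abs(P[...,1]-G[1])<.03)&(P[...,2]>.16)&(P[...,2]<.24)
print('side pin pts',m.sum(),P[m].max(0)); save(cv2.resize(im[100:300,250:450],None,fx=3,fy=3),'side6')
set_gripper(0.0)
p=L-.092*xv
arm.movep([p[0],p[1],.27],o)
arm.servo_line([p[0],p[1],.181],o,max_speed=.12); arm.wait(.1);st('pre')
cm,im,d=wshot('w7');P=cloud(cm,d)
m=(im.astype(int).sum(2)<120)&(P[...,2]>.14)&(P[...,2]<.2)
q=P[...,:2]-L; xs=q@xv; ys=q@yv
m&=(abs(xs)<.07)&(abs(ys)<.03)
print('ball',m.sum(),xs[m].min(),xs[m].max(),ys[m].min(),ys[m].max(),P[m][:,2].max())
```

```text
rel 11.38 [ 0.5102 -0.2315  0.2166] F [-0.1   0.24 -0.33] gap 0.0599
up 12.05 [ 0.51   -0.2313  0.294 ] F [ 0.71  1.16 -0.13] gap 0.0602
side pin pts 229 [ 0.52316595 -0.21369817  0.22161527]
pre 14.53 [ 0.3805 -0.3724  0.1818] F [ 0.3  -0.97 -0.02] gap 0.0002
ball 1877 -0.0589453115840982 -0.03676238692187268 -0.010259372478942706 0.013585115555604106 0.18345855541139966
```

View pics/side6.png

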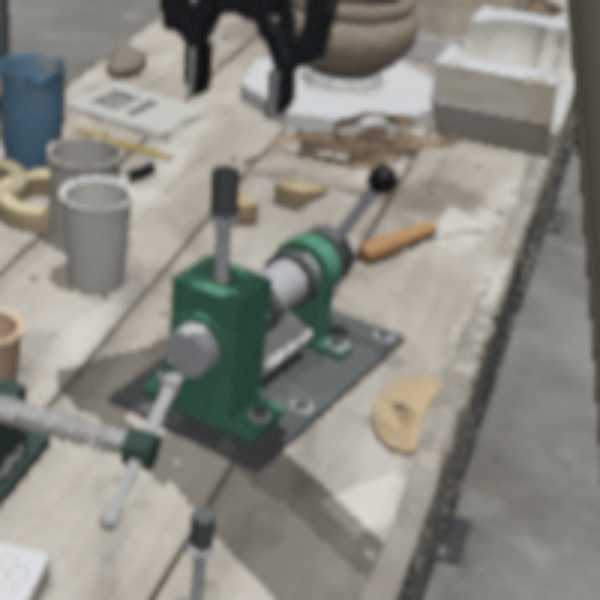

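View pics/w7.png

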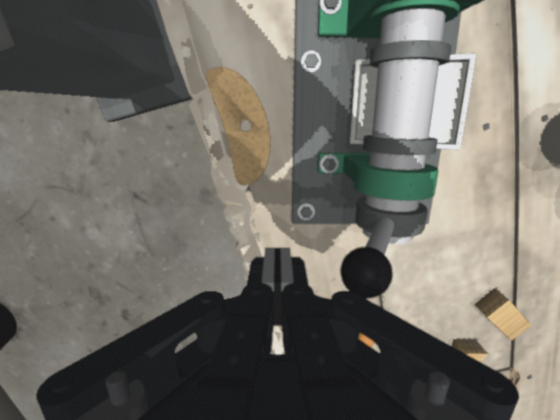

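View pics/w6.png

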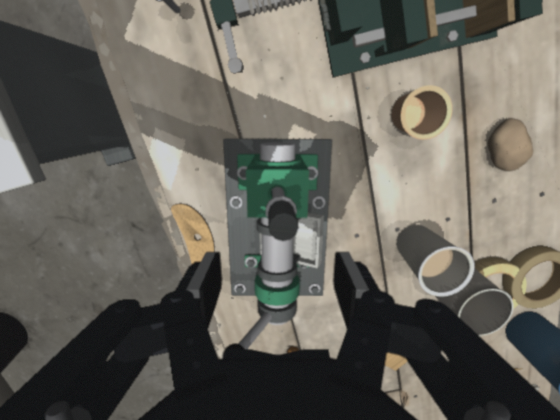

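Run:
```python
from h import *
z=np.load('pics/w7.npz');P=cloud(z,z['d'])
T=np.array([.3805,-.3724,.1818]);yv=np.array([np.sin(.245),np.cos(.245)]);xv=np.array([np.cos(.245),-np.sin(.245)])
q=P-T; xs=q[...,:2]@xv; ys=q[...,:2]@yv; h=q[...,2]
cols=np.mgrid[0:420,0:560][1]
m=(z['d']>0)&(z['d']<.25)
for lo in np.arange(-.03,.08,.01):
    k=m&(h>=lo)&(h<lo+.01)&(abs(ys)<.03)&(xs>0)&(xs<.08)
    k2=k&(xs<.03)
    if k.sum(): print(round(lo,3),k.sum(),'max xs<30mm', xs[k2].max().round(4) if k2.any() else None,'all', np.percentile(xs[k],[0,50,100]).round(4), ys[k2].min().round(3) if k2.any() else None, ys[k2].max().round(3) if k2.any() else None)
```

```text
-0.03 39 max xs<30mm 0.0072 all [0.0009 0.0556 0.0604] 0.01 0.011
-0.02 518 max xs<30mm 0.0141 all [0.0003 0.0333 0.0552] 0.005 0.011
-0.01 2023 max xs<30mm 0.0143 all [0.0003 0.0413 0.0574] 0.005 0.011
0.0 453 max xs<30mm 0.0142 all [0.0003 0.0101 0.0498] 0.006 0.011
0.01 543 max xs<30mm 0.0283 all [0.0003 0.0031 0.0283] -0.012 0.014
0.02 1673 max xs<30mm 0.03 all [0.0023 0.0173 0.0376] -0.013 0.014
0.03 2777 max xs<30mm 0.03 all [0.0034 0.0284 0.0448] -0.01 0.016
0.04 3489 max xs<30mm 0.03 all [0.     0.0349 0.0538] -0.009 0.017
0.05 5033 max xs<30mm 0.0261 all [0.     0.0389 0.0616] 0.008 0.018
0.06 7833 max xs<30mm 0.03 all [0.     0.0398 0.0625] 0.008 0.02
0.07 1889 max xs<30mm 0.0299 all [0.0001 0.0132 0.056 ] 0.009 0.022
```

```bash
cat > push.py <<'E'
from h import *
o=down(A); G=np.array([.5102,-.2315])
yv=np.array([np.sin(.245),np.cos(.245)]);xv=np.array([np.cos(.245),-np.sin(.245)]);L=G-.168*yv
def tgt(th): 
    p=L+(.1*np.sin(th)-.027)*xv; return [p[0],p[1],.093+.1*np.cos(th)]
cmS=camera_model('side')
def pintop():
    im,d=grab_frame('side');P=cloud(cmS,d)
    m=(abs(P[...,0]-G[0])<.025)&(abs(P[...,1]-G[1]-.003)<.025)&(P[...,2]>.15)&(P[...,2]<.24)
    return np.sort(P[m][:,2])[-5:].mean() if m.sum()>8 else None
f0=np.mean([status.observe()['contact_force'] for _ in range(3)],0); print('f0',f0)
def go(th,v=.03):
    arm.servo_line(tgt(th),o,max_speed=v)
    s=status.observe(); return s,-(s['contact_force']-f0)[:2]@xv
E
python3 - <<'E'
from push import *
arm.servo_line(tgt(-.53),o,max_speed=.06)
print('z0',pintop())
th=-.53; hits=0
while th<-.10:
    th+=.02 if th<-.19 else .01
    s,f=go(th); z=pintop() if th>-.21 else None
    print(round(th,3),round(s['time_s'],2),'f',round(f,2),'xs',round((s['eef_pos'][:2]-L)@xv,4),'z',z)
    if f>4: 
        hits+=1
        if hits>1 or f>6: print('FORCE');break
    else: hits=0
    if z and z<.215: print('DROP');break
E
```

```text
f0 [0.37118071 0.75530074 1.31224403]
z0 0.2219479304435664
-0.51 15.28 f -0.35 xs -0.0758 z None
-0.49 15.53 f -0.5 xs -0.074 z None
-0.47 15.78 f 0.15 xs -0.0722 z None
-0.45 16.02 f 0.54 xs -0.0704 z None
-0.43 16.27 f 0.99 xs -0.0686 z None
-0.41 16.52 f 0.57 xs -0.0667 z None
-0.39 16.77 f 1.79 xs -0.0649 z None
-0.37 17.02 f 2.32 xs -0.063 z None
-0.35 17.27 f 0.68 xs -0.0611 z None
-0.33 17.52 f 0.72 xs -0.0593 z None
-0.31 17.77 f 1.05 xs -0.0574 z None
-0.29 18.02 f 1.46 xs -0.0554 z None
-0.27 18.27 f 0.47 xs -0.0535 z None
-0.25 18.52 f 1.04 xs -0.0516 z None
-0.23 18.77 f 0.99 xs -0.0497 z None
-0.21 19.02 f 0.76 xs -0.0477 z 0.2209549561732939
-0.19 19.32 f -0.06 xs -0.0458 z 0.22058466827878317
-0.18 19.62 f 0.29 xs -0.0449 z 0.2211256841968438
-0.17 19.93 f 1.1 xs -0.0439 z 0.220369264997497
-0.16 20.23 f 0.76 xs -0.0429 z 0.21972377309460747
-0.15 20.52 f 0.17 xs -0.0419 z 0.22062868273051914
-0.14 20.82 f 1.11 xs -0.0409 z 0.2200373862651103
-0.13 21.12 f 0.24 xs -0.0399 z 0.21928759919084867
-0.12 21.43 f 1.9 xs -0.0389 z 0.209500404549404
DROP
```

Run:
```python
from push import *
f0[:]=[.37,.755,1.31]
print('z',pintop())
th=-.12;h=0
for i in range(14):
    th+=.01
    s,f=go(th); fs=[f]
    if f>2.5: fs=[-(status.observe()['contact_force']-f0)[:2]@xv for _ in range(2)]+[f]
    z=pintop()
    print(round(th,3),round(s['time_s'],2),'f',np.round(fs,2),'z',z)
    if np.mean(fs)>3.5: break
im,d=grab_frame('side'); save(cv2.resize(im[100:300,250:450],None,fx=3,fy=3),'side8')
```

```text
f0 [-0.69945628 -0.19162088  0.58115976]
z 0.20985260504175107
-0.11 21.77 f [1.04] z 0.2103394816305762
-0.1 22.07 f [0.02] z 0.21015673942002683
-0.09 22.38 f [0.95] z 0.21006156867717946
-0.08 22.68 f [1.86] z 0.21032313998296903
-0.07 22.98 f [1.22] z 0.21032870506579027
-0.06 23.27 f [0.38] z 0.21048221102552617
-0.05 23.57 f [0.88] z 0.21035911738515028
-0.04 23.88 f [0.94] z 0.21019659949402078
-0.03 24.18 f [0.2] z 0.21029875774600212
-0.02 24.48 f [0.18] z 0.2103260500641798
-0.01 24.77 f [1.45] z 0.2104198626616527
-0.0 25.07 f [0.81] z 0.21035312109768825
0.01 25.38 f [0.77] z 0.2103121121751274
0.02 25.68 f [1.1] z 0.21047838299193816
```

View pics/side8.png

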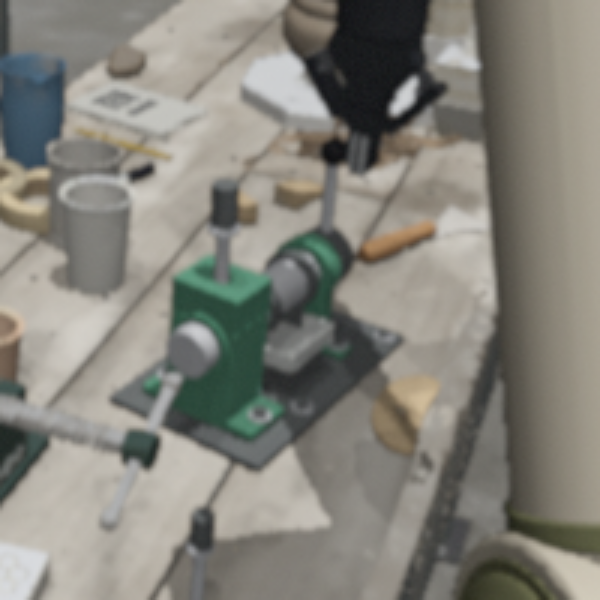

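Run:
```python
from push import *
f0[:]=[0,.2,.8]
th=.02;h=0
for i in range(18):
    th+=.01
    s,f=go(th); fs=[f]
    if f>2.5: fs=[-(status.observe()['contact_force']-f0)[:2]@xv for _ in range(2)]+[f]
    z=pintop()
    print(round(th,3),round(s['time_s'],2),'f',np.round(fs,2),'z',z)
    if np.mean(fs)>3.2 or (z and (z>.213 or z<.206)): break
cm,im,d=wshot('w8')
im,d=grab_frame('top'); save(cv2.resize(im[190:290,260:400],None,fx=5,fy=5),'top8')
```

```text
f0 [-0.52659806  1.30827711  1.04503048]
0.03 26.02 f [0.29] z 0.21061280786965936
0.04 26.32 f [1.09] z 0.2106528425794605
0.05 26.62 f [1.24] z 0.21003786538335337
0.06 26.93 f [0.49] z 0.2102217849900528
0.07 27.23 f [0.35] z 0.21057648934363854
0.08 27.52 f [0.47] z 0.21065416443006732
0.09 27.82 f [0.21] z 0.2104922717306152
0.1 28.12 f [1.08] z 0.21028825005070267
0.11 28.43 f [-0.53] z 0.21015595214998015
0.12 28.73 f [0.06] z 0.21073184933750594
0.13 29.02 f [1.59] z 0.2104467375673505
0.14 29.32 f [0.25] z 0.21073602742244907
0.15 29.62 f [1.37] z 0.2102706622040781
0.16 29.93 f [0.38] z 0.210432155164244
0.17 30.23 f [0.55] z 0.21024701045025046
0.18 30.52 f [0.72] z 0.21019677162190353
0.19 30.82 f [2.23] z 0.21076755408170786
0.2 31.12 f [1.94] z 0.21074027899410877
```

View pics/w8.png

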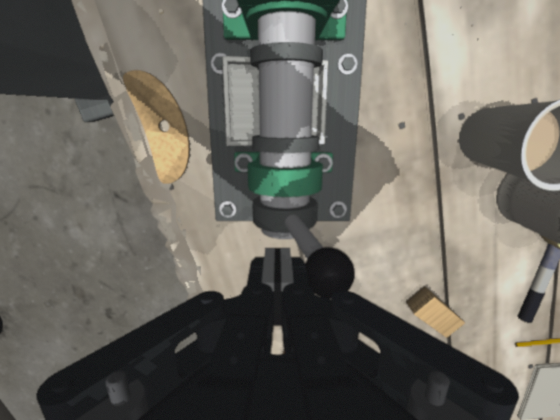

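Run:
```python
from h import *
G=np.array([.5102,-.2315])
yv=np.array([np.sin(.245),np.cos(.245)]);xv=np.array([np.cos(.245),-np.sin(.245)]);L=G-.168*yv
for n in ['w7','w8']:
    z=np.load(f'pics/{n}.npz');P=cloud(z,z['d']);im=z['im'].astype(int)
    q=P[...,:2]-L; xs=q@xv; ys=q@yv
    m=(im.sum(2)<150)&(P[...,2]>.14)&(P[...,2]<.2)&(abs(xs)<.07)&(abs(ys)<.03)
    c=np.mgrid[0:420,0:560][1]; m&=(c>298)
    # sphere fit
    X=P[m]; 
    from scipy.optimize import least_squares
    X3=np.stack([xs[m],ys[m],P[m][:,2]],1)
    f=least_squares(lambda p:np.linalg.norm(X3-p,axis=1)-.013,X3.mean(0)-[0,0,.01],loss='soft_l1',f_scale=.001)
    print(n,m.sum(),f.x,'theta',np.arctan2(f.x[0],f.x[2]-.08))
im,d=grab_frame('side'); save(cv2.resize(im[100:300,250:450],None,fx=3,fy=3),'side9'); st()
im,d=grab_frame('top'); save(cv2.resize(im[200:290,270:400],None,fx=6,fy=6,interpolation=cv2.INTER_CUBIC),'top9')
```

```text
w7 1925 [-4.61589658e-02  1.60827125e-04  1.69266746e-01] theta -0.47722616056579215
w8 2029 [ 1.91787721e-02 -1.63806548e-05  1.78036106e-01] theta 0.19318982097302317
 31.32 [ 0.4625 -0.3928  0.191 ] F [-1.56  0.98  2.54] gap 0.0001
```

View pics/side9.png

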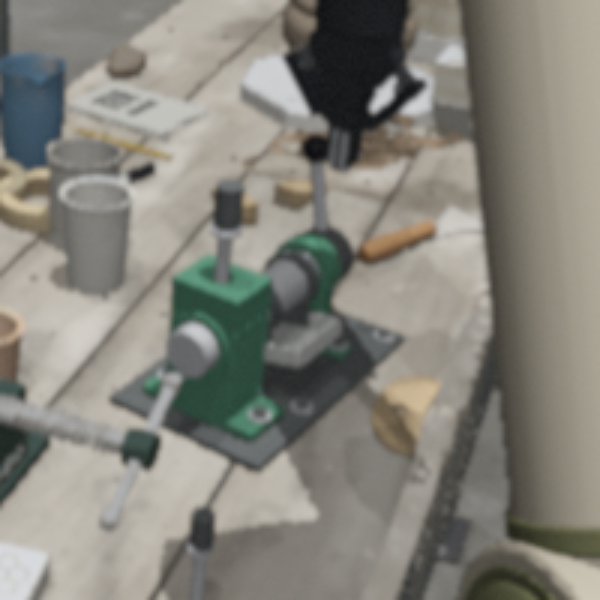

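View pics/top9.png

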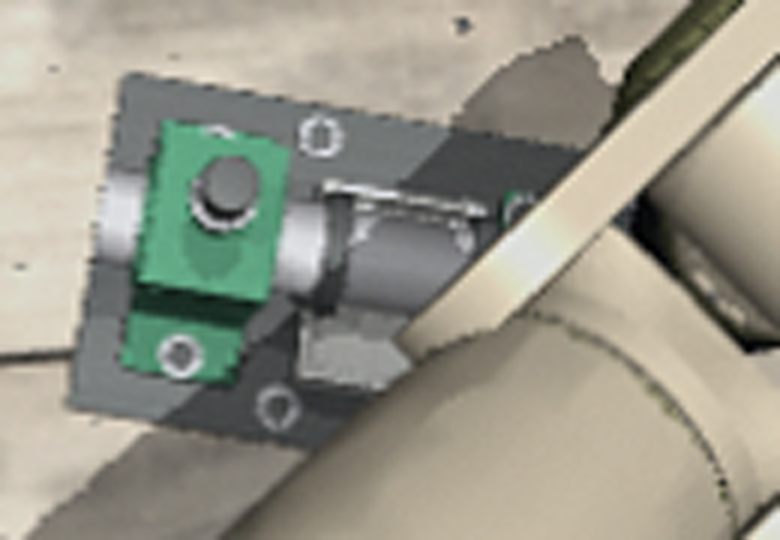

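Run:
```python
from push import *
f0[:]=[0,.2,.8]
th=.20
for i in range(12):
    th+=.005
    s,f=go(th); fs=[f]+[-(status.observe()['contact_force']-f0)[:2]@xv for _ in range(2)]
    z=pintop()
    print(round(th,3),round(s['time_s'],2),'f',np.round(fs,2),'z',z)
    if np.mean(fs)>3.5 or (z and (z>.213 or z<.206)): break
cm,im,d=wshot('w10')
```

```text
f0 [-2.82930163  0.33696833  2.44517179]
0.205 31.62 f [3.45 3.45 3.45] z 0.21062245828896278
0.21 31.93 f [3.87 3.87 3.87] z 0.21032783823641407
```

Run:
```python
from push import *
s=status.observe();p=s['eef_pos']
b=p[:2]-.03*xv
arm.servo_line([b[0],b[1],p[2]],o,max_speed=.1); 
arm.servo_line([b[0],b[1],.29],o,max_speed=.2); st('up')
arm.servo_line([G[0],G[1],.29],o,max_speed=.2); arm.wait(.15); s=st('over')
cm,im,d=wshot('w11');P=cloud(cm,d)
m=(abs(P[...,2]-.2095)<.006)&(abs(P[...,0]-G[0])<.03)&(abs(P[...,1]-G[1])<.03)
print('top',m.sum(),P[m].mean(0),P[m].min(0),P[m].max(0),cv2.minEnclosingCircle(P[m][:,:2].astype(np.float32)))
```

```text
f0 [-3.78271227  0.37747654  2.41096358]
up 33.12 [ 0.4344 -0.3855  0.2886] F [ 0.33 -0.52 -0.82] gap 0.0001
over 34.27 [ 0.5098 -0.2324  0.2899] F [0.48 0.02 0.76] gap 0.0001
top 663 [ 0.51057969 -0.23083609  0.21007447] [ 0.49958768 -0.24200607  0.20350029] [ 0.52101194 -0.22150645  0.21240914] ((0.510258674621582, -0.23196737468242645), 0.010791400447487831)
```

View pics/w11.png

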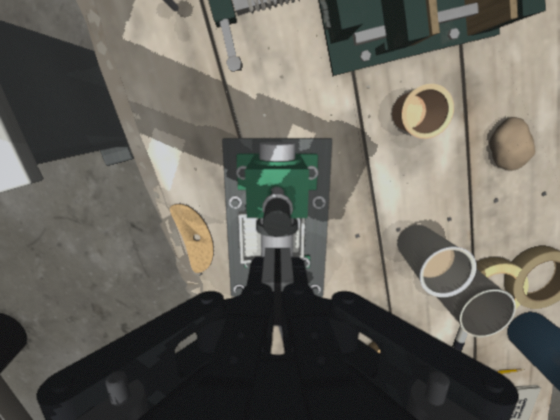

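Run:
```python
from push import *
T=[.5104,-.2315]
arm.servo_line([T[0],T[1],.243],o,max_speed=.1); s=st('near'); z0=s['contact_force']
z=.243; hi=0
while z>.190:
    z-=.002
    arm.servo_line([T[0],T[1],z],o,max_speed=.04); s=status.observe(); f=s['contact_force']-z0
    print(round(z,4),round(s['eef_pos'][2],4),round(s['time_s'],2),np.round(f,1))
    if f[2]>20 or np.hypot(*f[:2])>12: print('STOP'); break
print('pin top side',pintop())
```

```text
f0 [ 0.06153727 -0.19172299 -0.23949188]
near 34.94 [ 0.5106 -0.2317  0.2436] F [-0.35  0.42  1.12] gap 0.0
0.241 0.2413 35.19 [ 0.9 -0.1 -0.6]
0.239 0.2389 35.44 [ 0.9 -0.4 -0.4]
0.237 0.2369 35.69 [ 1.1 -0.1 -0. ]
0.235 0.235 35.94 [ 0.2 -0.2  0.2]
0.233 0.2343 36.19 [ 0.4 -0.   7.7]
0.231 0.2318 36.44 [ 0.4 -0.4  3.7]
0.229 0.2288 36.69 [ 0.  -0.4 -1.3]
0.227 0.2272 36.94 [-0.6  0.2  2.9]
0.225 0.2248 37.19 [ 0.7 -0.2  1. ]
0.223 0.2225 37.44 [ 0.7 -0.6 -1.1]
0.221 0.2207 37.69 [ 0.4 -0.2 -0.7]
0.219 0.2186 37.94 [ 0.6 -0.1 -1.7]
0.217 0.2168 38.19 [ 0.3  1.2 -0.5]
0.215 0.2147 38.44 [ 0.4  0.2 -1.4]
0.213 0.213 38.69 [-0.6 -0.5  1.5]
0.211 0.2107 38.94 [ 1.1 -0.6 -0.9]
0.209 0.2086 39.19 [ 0.1 -0.5 -0.7]
0.207 0.2067 39.44 [ 0.2 -1.2 -1.9]
0.205 0.2047 39.69 [ 0.3 -0.5 -1.2]
0.203 0.2028 39.94 [ 0.4 -0.1 -0.9]
0.201 0.2007 40.19 [ 0.6 -1.  -1.2]
0.199 0.1988 40.44 [ 0.3 -0.9 -0.6]
0.197 0.1967 40.69 [-0.1  0.6 -0.7]
0.195 0.1954 40.94 [-1.3 -0.5  5.3]
0.193 0.1952 41.19 [-6.3  0.5 18. ]
0.191 0.1951 41.44 [-11.2   3.4  30.4]
STOP
pin top side 0.23983642446125653
```

Run:
```python
from push import *
arm.servo_line([.5104,-.2315,.29],o,max_speed=.15); arm.wait(.2); s=st('up')
cm,im,d=wshot('w12');P=cloud(cm,d)
m=(abs(P[...,2]-.170)<.006)&(abs(P[...,0]-G[0])<.03)&(abs(P[...,1]-G[1])<.03)&(im.astype(int).sum(2)<200)
print('top',m.sum(),P[m].mean(0),np.median(P[m][:,2]),cv2.minEnclosingCircle(P[m][:,:2].astype(np.float32)))
im,d=grab_frame('side'); save(cv2.resize(im[100:300,230:430],None,fx=3,fy=3),'side12'); P=cloud(cmS,d)
m=(abs(P[...,0]-G[0])<.025)&(abs(P[...,1]-G[1]-.003)<.025)&(P[...,2]>.15)&(P[...,2]<.24)
print('side top',m.sum(),np.sort(P[m][:,2])[-5:])
```

```text
f0 [-11.27281445   3.12066727  31.38477622]
up 42.5 [ 0.5103 -0.2314  0.2891] F [ 0.04 -0.14 -0.92] gap 0.0001
top 485 [ 0.51242875 -0.23073645  0.17049742] 0.1707946785345582 ((0.5120770931243896, -0.23213434219360352), 0.011019257828593254)
side top 95 [0.17070337 0.17104138 0.17113462 0.17122212 0.17164909]
```

View pics/side12.png

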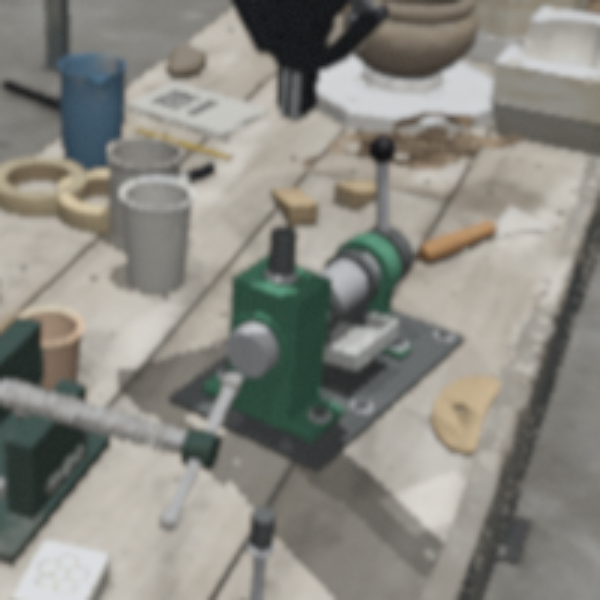

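View pics/w12.png

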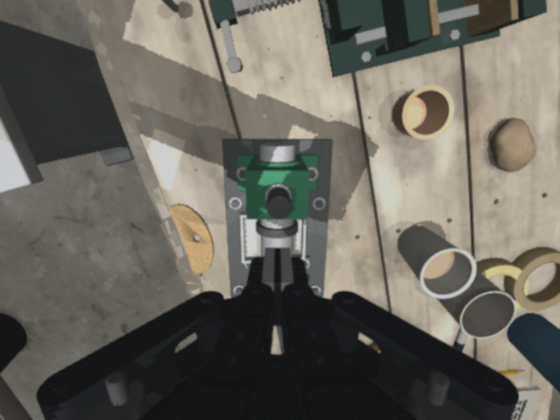

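Run:
```python
from h import *
print(workorder.finish_job()); st()
```

```text
the job is handed in; nothing more can be done
None
the job is handed in; nothing more can be done
```

The cradle is locked: the pin is fully home in the guide hole, and I handed the job in at about 42.5 s of the 61 s allowed.

- **Pin choice:** I took the larger pin, the one in the wooden block. Its grip measured 22 mm across, against about 17 mm for the look-alike beside it.
- **Insertion:** The pin went into the guide hole with no measurable side force, and I let it go just above the shaft.
- **Lever:** I pushed the ball in 1–2 mm steps at about 1 N. The pin dropped about 11 mm with the lever about 0.12 rad before upright. The lever then turned about 0.3 rad more before it stopped, which is more play than "a few degrees" suggests. I stopped pushing at 3.9 N.
- **Pushing home:** The pin moved down with less than 8 N until its collar seated. My last 2 mm step pressed the already seated pin with about 30 N (11 N of it sideways as well). That is a little over the 25 N meant for the push, but far below the 150 N limit.

**Last checks:**
- **Height:** The pin's top is at z 0.1705 to 0.171 m in the wrist and side views; fully seated would be 0.170 m.
- **Position:** It is about 2 mm from the measured hole centre, which is within camera error but half of the 4 mm allowed.
- **Pin and arm:** In the last pictures the pin stands upright, and the raised gripper touches nothing.
- **Bystanders:** The cup and beaker look unmoved in those pictures. The mould is only partly in view but looks in place. I did not measure any of the three again.

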